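# Pack the fitted bar caddy and leave the look-alikes

### The arm

A 7-joint arm with a two-finger parallel gripper is mounted at the origin on the work surface. World frame = base frame: x ahead of the robot, y to its left, z up, the work surface at z = 0. Lengths are in mm, angles in rad, forces in N, time in s.
With the tool pointing down it reaches from about 400 to 875 mm from the base axis. Payload 4.4 kg.
Tool frame: the origin (TCP) lies at the very end of the fingers, on their centre line; the grasp point (between the pads) lies 19 mm behind it; z points along the fingers, y is the line along which they close (so a half turn about z gives the same grasp; the last joint's range is limited). The gripper opens to 85 mm and grips with 20 to 120 N. Pads are 22 mm wide; open, the fingers measure 114 mm over their backs; the gripper's body (76 mm by 85 mm) begins 54 mm behind the grasp point. The pads swing forward as they close: fully open they stand 13 mm farther back than shut.
Start: joints at [1.275, 0.628, 0.038, 1.517, -0.027, 0.996, -0.02], TCP at [148.086, -632.92, 231.313] pointing down, gripper open.
Joint ranges: [-3.06, 3.06], [-0.37, 2.12], [-1.25, 1.32], [0.18, 2.47], [-1.1, 4.24], [0.23, 1.98], [-2.94, 2.94]. Speed limits (rad/s): [2.57, 2.57, 3.14, 3.14, 3.14, 3.14, 3.14].

### API

Orientations are given as [roll, pitch, yaw] about the fixed x, y, z axes, in that order (R = Rz(yaw) Ry(pitch) Rx(roll)).
In Python, from station import env gives the robot as it stands.
- The arm moves only by the tool step_arm, never from a script. Its argument "steps" is a list of rows, each a list of 6 numbers: the shift along the tool's x, y, z each as a share of 15 cm, from -1 to 1, then the turn, a rotation vector about the tool's x, y, z each as a share of pi/2 rad, from -1 to 1. A call has 1 to 20 rows; each row is the pose to reach, as a shift and turn from the pose commanded when the call began, along the tool's axes at that moment; what a row does not reach only later rows make up. A row lasts 1/10 s, in which the tool goes at most 50 mm and 8.59 degrees, less where a joint would pass 70% of its speed; a pose out of reach is approached as far as the arm can. A call with a number of a shift or a turn outside -1 to 1 is refused whole. A call with a gripper value outside its range is refused whole. "grip" is the closure, from 0 (fully open) to 1 (shut), set as the call begins (left out, the last holds). The fingers move at their own pace and stop on an object; "grip_force" is the grip in N (left out, the last holds). Time passes only in rows, so rows that repeat a pose let the fingers close. It gives the time, the measured TCP pose, the force, the opening and the grip force at its end, in the units of the state.
- env.get_state(): the state, without advancing time (a new reading comes with each control period).
- env.camera(name): name is "side" or "top"; returns the picture (480x640x3 uint8, blue, green, red); there is no depth.
- env.calibration(name): a dict with "fovy" (degrees; the focal length in pixels is half the picture's height over the tangent of half this angle, whatever the lens; pixels are square), "cx", "cy" (the principal point, pixels), "world_to_cam" (4x4, takes a point from world to camera coordinates). Camera axes: x right, y down, z forward; pixel columns grow to the right and rows downward; lengths in mm; the calibration is good to about 2 mm. A picture is of the moment at which its call begins. calibration takes no time and is no camera call.
- env.close_job(): hands the job in; it is judged then, once.
Trained networks look in the newest picture that a camera, given by its name, has taken for a name from the list of things; names that differ only in an ending like _2 or _b are one class to them, and where a whole thing is asked for, a point or a joint stands for the part that bears it (a point fixed in the world has none). Each returns a list of dicts, best first, with "confidence" (0 to 1); they miss things now and then, are a little off and sometimes report something else, mostly with a low value. They report only what shows in the picture. A call takes as long as a camera call.
- env.look_for(camera, label): "centre" ([x, y, z] in mm, in world coordinates, good to about 4 mm: the middle of the surface that is visible of it).
- env.regions_of(camera, label): "mask" (480x640 bool, what is visible of it).
- env.mark_of(camera, label): "centre" ([x, y, z] in mm, in world coordinates, good to about 4 mm: a listed point, or the origin of a listed thing).
The state is a dict: "t": time; "qpos": joint angles; "qvel": joint speeds; "joint_torque": joint torques, N m; "tool_pos": TCP position; "orientation": TCP orientation; "contact_force": force on the tool from outside, world axes, zero at the start; "torque": the same for the moment, N m; "opening": opening from 0.0 (shut) to 1.0 (fully open); "finger_force": force on a finger pad.
Only numpy, scipy, OpenCV 4.12 (cv2) and the standard library are available. Lean on these libraries where they do the work, as an engineer would, in place of code of your own. Each camera call takes 0.05 s, during which the arm holds its last target. There are 200 camera calls.

### The job

Pack the fitted bar caddy for carrying out to the terrace: stand the ice sphere mould in the wide round holder, the double-cone jigger in the narrow round holder, the lemon squeezer in the square holder and lay the flat pick tin in the oblong holder, each upright and fully down on the holder's floor. Leave the ball-shaped candle and the straight-sided shot cup, which look similar but do not belong, standing where they are.

Things in the scene. Friction and masses are not known exactly. Their poses are not given: they have to be found in the camera images.
- ice_mould: Ice sphere mould: dark rubbery ball, 64 mm across and 73 mm high with its 18 mm wide filler neck (8 mm tall) on top and a flat 44 mm foot. Vertical-sided band 64 mm across from 25 to 39 mm above the foot: grip there. Origin: centre of the flat underside; z up. 110 g.
- jigger: Steel double-cone jigger (measure) with a narrow waist, 78 mm high: foot 44 mm across, waist 18 mm across at mid-height, smaller top cup 34 mm across with vertical sides from 62 to 78 mm above the foot. Origin: centre of the underside; z up. 120 g.
- squeezer: Steel lemon squeezer: square dish 64 x 64 mm, 18 mm high, with a ribbed round reamer standing in its middle, 34 mm across with vertical sides up to 46 mm, its point 64 mm above the underside. Grip the reamer. Origin: centre of the underside; x and y along the dish's sides; z up. 250 g.
- pick_tin: Flat closed steel tin for cocktail picks, 76 (x) x 40 (y) x 34 (z) mm, lying flat. Origin: centre of the underside; x along its long side; z up. 120 g.
- ball_candle: Look-alike, not to be moved: dark ball as wide as the ice mould (64 mm) but cut flat on top, without a neck, with a 39 mm tea light in the top; 61 mm high. Origin: centre of the underside.
- shot_cup: Look-alike, not to be moved: straight-sided steel shot cup, 50 mm across, 56 mm high, open on top. Origin: centre of the underside.
- wide_round_holder: Fixed holder in the caddy: wide round cork-floored brass ring, 84 mm inside, 92 mm outside. Origin: centre of its underside; its floor is 3 mm and its rim 13 mm above the origin (pocket 10 mm deep). The four holders lie 110 mm apart, 2 by 2, in a low square caddy (238 mm, rim 16 mm above the table), turned with it; which holder is in which quarter varies.
- narrow_round_holder: Fixed holder in the caddy: narrow round cork-floored brass ring, 62 mm inside, 70 mm outside. Origin: centre of its underside; floor 3 mm, rim 13 mm above the origin.
- square_holder: Fixed holder in the caddy: square cork-floored brass pocket, 82 x 82 mm inside, 90 mm outside. Origin: centre of its underside; x and y along its sides; floor 3 mm, rim 13 mm above the origin.
- oblong_holder: Fixed holder in the caddy: oblong cork-floored brass pocket, 96 (x) x 60 (y) mm inside, 104 x 68 mm outside. Origin: centre of its underside; x along its long side; floor 3 mm, rim 13 mm above the origin.

How it is judged:
By the outcome, as a careful person would: the job done as asked, in the order asked, and still so for the second after the job is handed in, with the robot touching nothing.
It also fails if it takes over 112 s, if anything falls off the work surface, if the arm or the gripper's body presses on something with over 40 N, if the wrist force passes 120 N, or if a joint passes its speed limit or range.

## Working session

There is one attempt and no reset: what is moved stays moved. The work goes in short steps, Python scripts to look and compute and a tool call to move; the robot and the scene stay as the last step left them, time stands still between calls to the robot, and variables do not carry over. Pictures are saved under pics/ and viewed, at most 14 in all, crops included, and the job is handed in when it is done.

Besides the shell and the picture viewer there is one more tool, called after "Call:" as name(argument=value, ...) on one line, values as JSON. step_arm: Moves the arm, as the interface text tells. Its arguments: {"type":"object","properties":{"steps":{"type":"array","items":{"type":"array","items":{"type":"number"}}},"grip":{"type":"number"},"grip_force":{"type":"number"}},"required":["steps"]}

```bash
mkdir -p pics; ls; python3 - <<'E'
from station import env
import cv2,numpy as np
for c in("top","side"):
    im=env.camera(c);cv2.imwrite(f"pics/{c}0.png",im)
    k=env.calibration(c);print(c,k)
    for n in"ice_mould jigger squeezer pick_tin ball_candle shot_cup wide_round_holder narrow_round_holder square_holder oblong_holder".split():
        print(n,[(np.round(d["centre"],0).tolist(),round(d["confidence"],2)) for d in env.mark_of(c,n)][:3])
s=env.get_state();print(s["t"],s["tool_pos"],s["orientation"])
E
```

```text
pics
top {'fovy': 54.82717761179843, 'cx': 322.5495233774644, 'cy': 230.7021230586078, 'world_to_cam': array([[ 5.03345212e-03, -9.99635712e-01,  2.65161820e-02,
        -2.31978527e+01],
       [-9.94186855e-01, -7.85440308e-03, -1.07381594e-01,
         5.30763974e+02],
       [ 1.07550745e-01, -2.58215395e-02, -9.93864219e-01,
         1.13189954e+03],
       [ 0.00000000e+00,  0.00000000e+00,  0.00000000e+00,
         1.00000000e+00]])}
ice_mould [([425.0, 284.0, 1.0], 0.85)]
jigger [([600.0, 274.0, 0.0], 0.66)]
squeezer [([492.0, 414.0, 1.0], 0.55)]
pick_tin [([433.0, -296.0, -2.0], 0.95)]
ball_candle [([599.0, -252.0, -1.0], 0.92), ([508.0, 8.0, 6.0], 0.74)]
shot_cup [([499.0, -406.0, 3.0], 0.89), ([510.0, 12.0, 5.0], 0.16)]
wide_round_holder [([615.0, 26.0, 7.0], 0.63), ([631.0, -83.0, 8.0], 0.19)]
narrow_round_holder [([506.0, 12.0, 9.0], 0.61)]
square_holder [([629.0, -85.0, 7.0], 0.72)]
oblong_holder [([516.0, -102.0, 11.0], 0.84)]
side {'fovy': 52.295482088678106, 'cx': 312.45062139493484, 'cy': 234.50906898278606, 'world_to_cam': array([[-7.98756836e-01, -6.01647094e-01, 
[... 180 characters left out ...]
7e-01,
         1.00296524e+03],
       [ 0.00000000e+00,  0.00000000e+00,  0.00000000e+00,
         1.00000000e+00]])}
ice_mould [([430.0, 282.0, 2.0], 0.85)]
jigger [([604.0, 279.0, 0.0], 0.8)]
squeezer [([494.0, 414.0, 2.0], 0.84)]
pick_tin [([428.0, -300.0, 0.0], 0.57)]
ball_candle [([599.0, -259.0, -3.0], 0.61)]
shot_cup [([498.0, -403.0, 1.0], 0.61)]
wide_round_holder [([618.0, 25.0, 9.0], 0.91), ([632.0, -90.0, 10.0], 0.23)]
narrow_round_holder [([509.0, 7.0, 5.0], 0.98), ([603.0, 279.0, -4.0], 0.23)]
square_holder [([631.0, -87.0, 9.0], 0.93)]
oblong_holder [([515.0, -100.0, 9.0], 0.87)]
1.1 [ 148.07736218 -632.90726139  231.28625587] [-3.14155983e+00 -3.56388592e-05  2.29778156e-01]
```

View pics/top0.png

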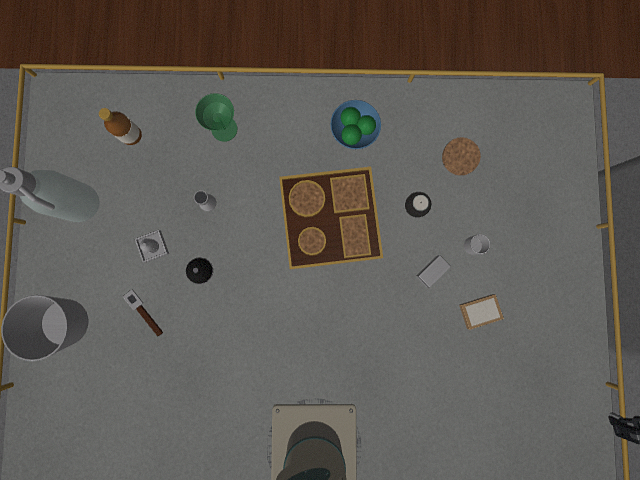

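View pics/side0.png

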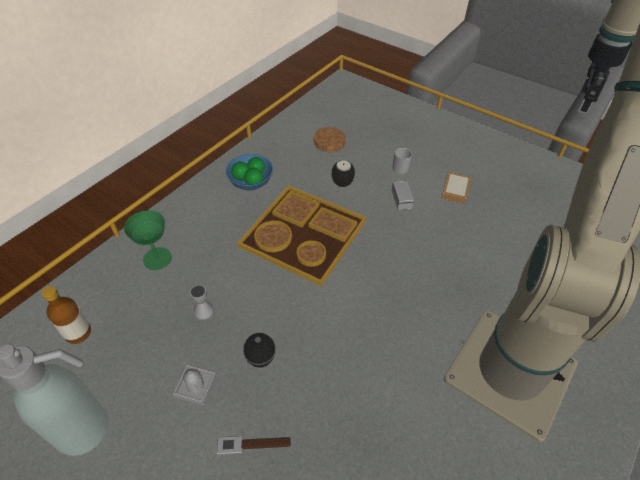

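The top picture shows the caddy at about (330,217): wide (307,198), narrow (312,240), square (350,193) and oblong (355,236). To its left are the squeezer (152,246), mould (199,270) and jigger (205,201). The candle (418,204), cup (479,244) and tin (434,271) are to its right. The side view agrees. Next I measure orientations and refine positions.

```bash
cat > h.py <<'E'
from station import env
import cv2,numpy as np
def K(c):
    k=env.calibration(c);return 240/np.tan(np.radians(k["fovy"]/2)),k["cx"],k["cy"],k["world_to_cam"]
def back(c,px,z):
    f,cx,cy,T=K(c);R,t=T[:3,:3],T[:3,3];o=-R.T@t
    px=np.atleast_2d(px).astype(float)
    d=np.c_[(px[:,0]-cx)/f,(px[:,1]-cy)/f,np.ones(len(px))]@R
    return (o+d*((z-o[2])/d[:,2])[:,None])[:,:2]
def outline(c,n,z):
    m=env.regions_of(c,n)
    if not m:return None
    q=m[0]["mask"].astype(np.uint8)
    cs,_=cv2.findContours(q,cv2.RETR_EXTERNAL,cv2.CHAIN_APPROX_NONE)
    return back(c,max(cs,key=len)[:,0],z).astype(np.float32),m[0]["confidence"]
E
python3 - <<'E'
from h import *
for c in("top","side"):
    env.camera(c)
    for n,z in dict(ice_mould=32,jigger=78,squeezer=18,pick_tin=34,ball_candle=32,wide_round_holder=13,narrow_round_holder=13,square_holder=13,oblong_holder=13).items():
        o=outline(c,n,z)
        if o is None: print(c,n,None);continue
        r=cv2.minAreaRect(o[0]);print(c,n,np.round(r[0],1),np.round(r[1],0),round(r[2],1),round(o[1],2))
im=env.camera("top")
cv2.imwrite("pics/crop.png",cv2.resize(im[160:300,120:510],None,fx=2,fy=2,interpolation=cv2.INTER_CUBIC))
f,cx,cy,T=K("top")
E
```

```text
top ice_mould [431.5 284.3] [68. 67.] 27.9 0.76
top jigger [598.8 264.5] [57. 39.] 45.7 0.89
top squeezer [490.5 407.4] [68. 69.] 22.3 0.66
top pick_tin [ 431.6 -295.3] [45. 79.] 44.4 0.57
top ball_candle [ 600.6 -259.8] [62. 64.] 0.5 0.61
top wide_round_holder [ 603.8 -263. ] [62. 63.] 89.2 0.73
top narrow_round_holder None
top square_holder [631.7 -87.9] [94. 92.] 6.8 0.91
top oblong_holder [ 522.6 -102.2] [105.  73.] 4.2 0.94
side ice_mould [429.5 286. ] [63. 72.] 82.3 0.85
side jigger [578.6 291.1] [40. 89.] 56.8 0.94
side squeezer [485.2 415.1] [70. 70.] 22.6 0.64
side pick_tin [ 422.6 -279.1] [ 50. 104.] 44.0 0.91
side ball_candle [ 597.7 -258.5] [ 61. 111.] 33.8 0.55
side wide_round_holder [615.3  23.7] [93. 99.] 37.1 0.72
side narrow_round_holder [506.    9.5] [70. 80.] 30.8 0.85
side square_holder [628.5 -86.2] [97. 99.] 7.0 0.67
side oblong_holder [520.5 -99. ] [107.  81.] 8.1 0.86
```

View pics/crop.png

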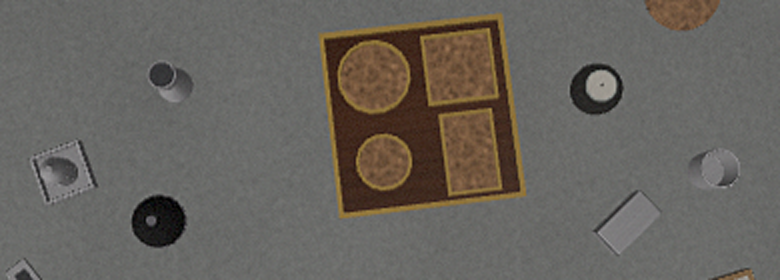

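Call:
step_arm(steps=[[0.862,-0.757,0,0,0,-0.854],[0.862,-0.757,0,0,0,-0.854],[0.862,-0.757,0,0,0,-0.854],[0.862,-0.757,0,0,0,-0.854],[0.862,-0.757,0,0,0,-0.854],[0.862,-0.757,0,0,0,-0.854],[0.862,-0.757,0,0,0,-0.854],[0.862,-0.757,0,0,0,-0.854],[0.862,-0.757,0,0,0,-0.854],[0.862,-0.757,0,0,0,-0.854]], grip=0, grip_force=50)

```text
t: 3.15
tool_pos: [248.0, -493.0, 231.4]
orientation: [3.141, -0.0, 1.571]
contact_force: [0.5, -0.0, 1.0]
opening: 1.0
finger_force: 0.0
```

```bash
python3 - <<'E'
from h import *
p=back("top",[(135.5,236.5),(160,230.5),(168,253),(143.5,261)],18);print(p,p.mean(0))
p=back("top",[(120+597/2,160+230/2),(120+640/2,160+190/2),(120+661/2,160+214/2),(120+617/2,160+254/2)],34);print(p,p.mean(0))
print(back("top",[(120+165/2,160+75/2)],78), back("side",[(200,291)],78))
p=back("top",[(120+a/2,160+b/2) for a,b in[(321,34),(500,14),(525,195),(341,216)]],16);print(p,p.mean(0))
E
```

```text
[[513.79369745 447.99827131]
 [529.3688257  387.89311232]
 [473.03151277 365.69860831]
 [452.71305932 425.35217585]] [492.22677381 406.73554195]
[[ 421.49455547 -258.75089878]
 [ 471.56921237 -313.68340693]
 [ 441.7951051  -339.39257088]
 [ 391.99855466 -283.18104162]] [ 431.7143569  -298.75197955]
[[603.58129752 270.57608691]] [[598.94835013 275.24121185]]
[[ 669.85644908   88.38149234]
 [ 698.7025265  -141.82710547]
 [ 465.31814013 -172.13775812]
 [ 437.49846709   59.8968219 ]] [567.8438957  -41.42163734]
```

Call:
step_arm(steps=[[1,1,0,0,0,0],[1,1,0,0,0,0],[1,1,0,0,0,0],[1,1,0,0,0,0],[1,1,0,0,0,0]])

```text
t: 3.65
tool_pos: [403.1, -337.4, 231.9]
orientation: [3.138, -0.002, 1.577]
contact_force: [0.2, 0.5, 0.3]
opening: 1.0
finger_force: 0.0
```

Call:
step_arm(steps=[[1,0.68,0,0,0,0],[1,0.68,0,0,0,0],[1,0.68,0,0,0,0],[1,0.68,0,0,0,0]])

```text
t: 4.05
tool_pos: [502.0, -189.3, 231.7]
orientation: [3.14, -0.001, 1.571]
contact_force: [-0.6, -0.3, 1.0]
opening: 1.003
finger_force: 0.0
```

Call:
step_arm(steps=[[1,0,0,0,0,0],[1,0,0,0,0,0],[1,0,0,0,0,0]])

```text
t: 4.35
tool_pos: [499.8, -41.6, 231.4]
orientation: [3.141, 0.0, 1.567]
contact_force: [0.8, 0.3, 0.4]
opening: 0.998
finger_force: 0.0
```

Call:
step_arm(steps=[[1,0,0,0,0,0],[1,0,0,0,0,0],[1,0,0,0,0,0]])

```text
t: 4.65
tool_pos: [499.9, 108.5, 231.5]
orientation: [3.141, 0.0, 1.567]
contact_force: [-0.0, 0.3, -0.4]
opening: 1.003
finger_force: 0.0
```

Call:
step_arm(steps=[[1,0,0,0,0,0],[1,0,0,0,0,0],[1,0,0,0,0,0],[1,0,0,0,0,0]])

```text
t: 5.05
tool_pos: [498.1, 266.6, 231.9]
orientation: [3.141, -0.007, 1.579]
contact_force: [-1.0, 0.2, -1.0]
opening: 0.999
finger_force: 0.0
```

Call:
step_arm(steps=[[0.183,-0.467,0,0,0,0],[0.183,-0.467,0,0,0,0],[0.183,-0.467,0.873,0,0,0],[0.183,-0.467,0.873,0,0,0],[0.183,-0.467,0.873,0,0,0],[0.183,-0.467,0.873,0,0,0],[0.183,-0.467,0.873,0,0,0]])

```text
t: 5.75
tool_pos: [430.1, 284.5, 100.7]
orientation: [-3.142, 0.0, 1.569]
contact_force: [0.2, -0.0, 0.8]
opening: 1.003
finger_force: 0.0
```

```bash
python3 - <<'E'
from h import *
a=env.camera("side")[280:420,150:370];b=env.camera("top")[180:340,90:310]
b=cv2.resize(b[:140],(220,140));cv2.imwrite("pics/m1.png",np.vstack([cv2.resize(x,None,fx=2,fy=2) for x in(a,b)]))
print(env.get_state()["qpos"])
E
```

```text
[-0.43486607  0.64840815 -0.30470953  1.99957736  0.35988252  0.54141125
 -0.99262794]
```

View pics/m1.png

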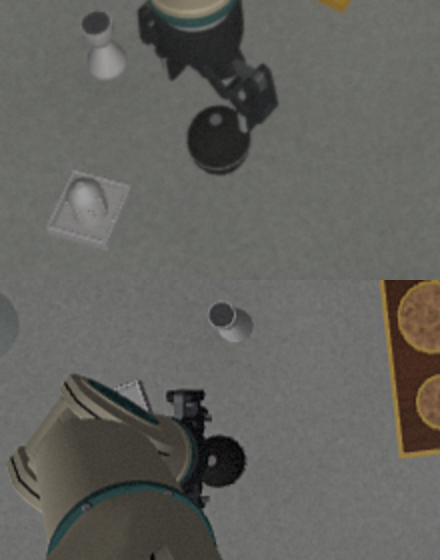

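The picture shows the gripper above the mould (side crop (218,140)), with one finger on each side, in line once parallax is allowed for. Descending and gripping.

Call:
step_arm(steps=[[0,0,0.2,0,0,0],[0,0,0.4,0,0,0],[0,0,0.55,0,0,0],[0,0,0.618,0,0,0],[0,0,0.618,0,0,0],[0,0,0.618,0,0,0]])

```text
t: 6.45
tool_pos: [430.7, 285.3, 9.0]
orientation: [3.14, -0.001, 1.571]
contact_force: [0.4, 0.3, 0.1]
opening: 0.997
finger_force: 0.0
```

Call:
step_arm(steps=[[0,0,0,0,0,0],[0,0,0,0,0,0],[0,0,0,0,0,0],[0,0,0,0,0,0],[0,0,0,0,0,0],[0,0,0,0,0,0],[0,0,0,0,0,0],[0,0,0,0,0,0],[0,0,0,0,0,0],[0,0,0,0,0,0]], grip=1, grip_force=40)

```text
t: 7.45
tool_pos: [430.5, 285.1, 9.4]
orientation: [3.139, -0.001, 1.571]
contact_force: [-0.9, -1.1, 9.6]
opening: 0.738
finger_force: 41.9
```

Call:
step_arm(steps=[[0,0,-0.2,0,0,0],[0,0,-0.45,0,0,0],[0,0,-0.667,0,0,0],[-0.2,0.12,-0.667,0,0,0],[-0.5,0.31,-0.667,0,0,0],[-0.75,0.47,-0.667,0,0,0],[-1,0.62,-0.667,0,0,0],[-1,0.62,-0.667,0,0,0]])

```text
t: 8.25
tool_pos: [526.5, 126.1, 108.0]
orientation: [3.139, 0.005, 1.559]
contact_force: [-0.7, 0.3, -0.9]
opening: 0.734
finger_force: 44.5
```

Call:
step_arm(steps=[[-0.25,0.21,0,0,0,0],[-0.5,0.42,0,0,0,0],[-0.74,0.627,0,0,0,0],[-0.74,0.627,0.1,0,0,0],[-0.74,0.627,0.25,0,0,0],[-0.74,0.627,0.35,0,0,0],[-0.74,0.627,0.35,0,0,0],[-0.74,0.627,0.35,0,0,0]])

```text
t: 9.05
tool_pos: [616.7, 24.5, 55.5]
orientation: [-3.141, -0.0, 1.572]
contact_force: [0.4, 0.6, -0.6]
opening: 0.737
finger_force: 44.5
```

```bash
python3 - <<'E'
from h import *
a=env.camera("side")[160:300,180:400];b=env.camera("top")[140:280,220:440]
cv2.imwrite("pics/m2.png",np.vstack([cv2.resize(x,None,fx=2,fy=2) for x in(a,b)]))
for c in("side","top"): print(c,[(np.round(d["centre"]),d["confidence"]) for d in env.mark_of(c,"ice_mould")])
E
```

```text
side [(array([619.,  23.,  51.]), 0.91), (array([508.,   8.,   6.]), 0.59)]
top [(array([614.,  23.,  48.]), 0.54)]
```

View pics/m2.png

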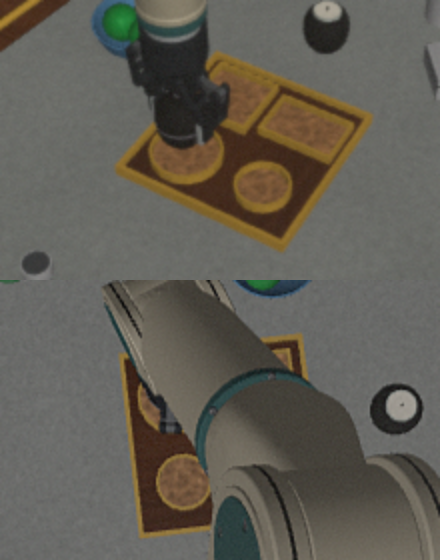

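The mould is held over the wide holder (side crop (185,140) above ring (187,155)) and level. Lowering until it touches.

Call:
step_arm(steps=[[0,0,0.08,0,0,0],[0,0,0.16,0,0,0],[0,0,0.21,0,0,0],[0,0,0.22,0,0,0],[0,0,0.22,0,0,0]])

```text
t: 9.75
tool_pos: [616.5, 23.7, 21.5]
orientation: [-3.14, 0.0, 1.571]
contact_force: [-0.1, -0.2, -0.6]
opening: 0.736
finger_force: 44.5
```

Call:
step_arm(steps=[[0,0,0.01,0,0,0],[0,0,0.02,0,0,0],[0,0,0.02,0,0,0]])

```text
t: 10.05
tool_pos: [617.3, 23.8, 20.5]
orientation: [3.14, 0.0, 1.571]
contact_force: [-2.4, 0.5, 5.6]
opening: 0.73
finger_force: 45.0
```

Call:
step_arm(steps=[[0,0,0.01,0,0,0],[0,0,0.02,0,0,0],[0,0,0.02,0,0,0]])

```text
t: 10.35
tool_pos: [617.4, 23.8, 20.3]
orientation: [3.14, 0.001, 1.571]
contact_force: [-8.4, -1.6, 27.3]
opening: 0.736
finger_force: 46.7
```

Call:
step_arm(steps=[[0,0,-0.02,0,0,0],[0,0,-0.02,0,0,0],[0,0,-0.02,0,0,0],[0,0,-0.02,0,0,0],[0,0,-0.02,0,0,0],[0,0,-0.02,0,0,0]], grip=0)

```text
t: 10.95
tool_pos: [616.7, 23.7, 18.9]
orientation: [-3.141, -0.0, 1.571]
contact_force: [-0.6, 0.8, 0.3]
opening: 0.999
finger_force: 0.0
```

Call:
step_arm(steps=[[0,0,-0.1,0,0,0],[0,0,-0.3,0,0,0],[0,0,-0.6,0,0,0],[0,0,-0.9,0,0,0],[0,0,-1,0,0,0]])

```text
t: 11.45
tool_pos: [619.7, 24.5, 175.2]
orientation: [3.133, -0.001, 1.571]
contact_force: [1.1, -0.8, 1.0]
opening: 0.999
finger_force: 0.0
```

```bash
python3 - <<'E'
from h import *
s=env.get_state();print(s["t"],s["tool_pos"],s["opening"])
a=env.camera("side")[160:300,180:400]
cv2.imwrite("pics/m3.png",cv2.resize(a,None,fx=2,fy=2))
for c in("side","top"):
  env.camera(c); print(c,[(np.round(d["centre"]),d["confidence"]) for d in env.mark_of(c,"ice_mould")])
E
```

```text
11.45 [619.70400689  24.52480081 175.22359484] 0.9990253201697354
side [(array([617.,  23.,  12.]), 0.9), (array([631., -86.,  11.]), 0.36)]
top [(array([616.,  26.,  12.]), 0.62)]
```

View pics/m3.png

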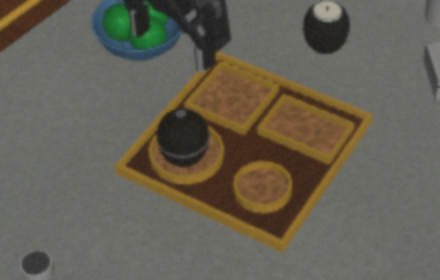

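The mould stands upright in the wide holder (side crop (183,138)), with its underside measured at about z=12. Next the jigger.

Call:
step_arm(steps=[[0.3,0,0,0,0,0],[0.6,-0.05,0,0,0,0],[0.9,-0.103,0,0,0,0],[1,-0.103,0,0,0,0]], grip=0.25)

```text
t: 12.1
tool_pos: [598.0, 180.6, 167.4]
orientation: [-3.137, -0.004, 1.579]
contact_force: [0.2, 1.0, 0.3]
opening: 0.746
finger_force: 0.0
```

Call:
step_arm(steps=[[0.33,0,0,0,0,0],[0.67,0,0,0,0,0],[0.67,0,0,0,0,0],[0.67,0,0.2,0,0,0],[0.67,0,0.4,0,0,0],[0.67,0,0.4,0,0,0],[0.67,0,0.4,0,0,0]])

```text
t: 12.8
tool_pos: [600.7, 273.5, 108.0]
orientation: [-3.139, 0.001, 1.571]
contact_force: [-0.0, -0.2, 0.0]
opening: 0.754
finger_force: 0.0
```

```bash
python3 - <<'E'
from h import *
s=env.get_state();print(s["t"],s["tool_pos"],s["opening"],s["orientation"])
a=env.camera("side")[220:360,120:340];b=env.camera("top")[150:290,120:340]
cv2.imwrite("pics/m4.png",np.vstack([cv2.resize(x,None,fx=2,fy=2) for x in(a,b)]))
for c in("side","top"): 
  print(c,[(np.round(d["centre"]),d["confidence"]) for d in env.mark_of(c,"jigger")], [(np.round(d["centre"]),d["confidence"]) for d in env.look_for(c,"jigger")])
E
```

```text
12.8 [600.66415731 273.45292586 107.9815761 ] 0.7541454796619569 [-3.13891738e+00  1.37938196e-03  1.57114663e+00]
side [(array([602., 276.,   2.]), 0.64)] [(array([596., 281.,  37.]), 0.86)]
top [] []
```

View pics/m4.png

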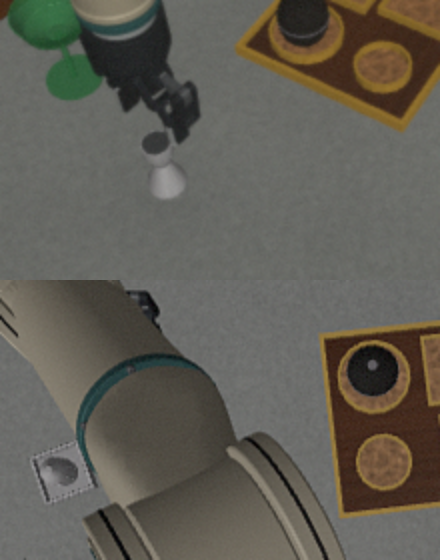

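The picture shows the open fingers above the jigger (side crop (157,145) top, foot (168,185)), with the goblet well clear. Descending and gripping.

Call:
step_arm(steps=[[0,0,0.15,0,0,0],[0,0,0.3,0,0,0],[0,0,0.394,0,0,0],[0,0,0.394,0,0,0],[0,0,0.394,0,0,0]])

```text
t: 13.6
tool_pos: [601.6, 274.5, 50.6]
orientation: [3.141, -0.0, 1.571]
contact_force: [-0.1, 0.6, -0.8]
opening: 0.75
finger_force: 0.0
```

Call:
step_arm(steps=[[0,0,0,0,0,0],[0,0,0,0,0,0],[0,0,0,0,0,0],[0,0,0,0,0,0],[0,0,0,0,0,0],[0,0,0,0,0,0],[0,0,0,0,0,0],[0,0,0,0,0,0],[0,0,0,0,0,0],[0,0,0,0,0,0]], grip=1, grip_force=40)

```text
t: 14.6
tool_pos: [602.4, 274.7, 51.4]
orientation: [3.139, -0.001, 1.571]
contact_force: [0.8, 0.5, 5.8]
opening: 0.385
finger_force: 39.6
```

Call:
step_arm(steps=[[0,0,-0.2,0,0,0],[0,0,-0.45,0,0,0],[0,0,-0.6,0,0,0],[-0.2,-0.1,-0.6,0,0,0],[-0.5,-0.25,-0.6,0,0,0],[-0.75,-0.4,-0.6,0,0,0],[-1,-0.5,-0.6,0,0,0],[-1,-0.5,-0.6,0,0,0]])

```text
t: 15.4
tool_pos: [523.2, 116.3, 139.4]
orientation: [-3.136, 0.007, 1.564]
contact_force: [1.0, -0.6, -1.8]
opening: 0.379
finger_force: 40.2
```

Call:
step_arm(steps=[[-0.25,-0.05,0,0,0,0],[-0.5,-0.1,0,0,0,0],[-0.763,-0.127,0,0,0,0],[-0.763,-0.127,0.1,0,0,0],[-0.763,-0.127,0.25,0,0,0],[-0.763,-0.127,0.4,0,0,0],[-0.763,-0.127,0.4,0,0,0],[-0.763,-0.127,0.4,0,0,0]])

```text
t: 16.2
tool_pos: [507.4, 10.1, 80.2]
orientation: [-3.141, -0.0, 1.572]
contact_force: [-0.7, 0.1, -0.0]
opening: 0.383
finger_force: 40.2
```

```bash
python3 - <<'E'
from h import *
s=env.get_state();print(s["t"],s["tool_pos"],s["opening"],s["orientation"])
a=env.camera("side")[160:300,200:420]
cv2.imwrite("pics/m5.png",cv2.resize(a,None,fx=2,fy=2))
for c in("side","top"): 
  env.camera(c);print(c,[(np.round(d["centre"]),d["confidence"]) for d in env.mark_of(c,"jigger")])
E
```

```text
16.2 [507.36146221  10.13882738  80.16384875] 0.3827198550857297 [-3.14085994e+00 -1.37743710e-04  1.57179301e+00]
side [(array([508.,  12.,  30.]), 0.97)]
top [(array([ 432., -297.,    2.]), 0.41)]
```

View pics/m5.png

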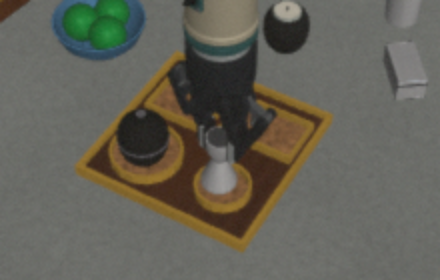

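The jigger hangs upright over the narrow holder (side crop (220,185)), with its underside at about z=30. Lowering until it touches.

Call:
step_arm(steps=[[0,0,0.05,0,0,0],[0,0,0.1,0,0,0],[0,0,0.11,0,0,0],[0,0,0.11,0,0,0]])

```text
t: 16.85
tool_pos: [506.9, 9.7, 63.0]
orientation: [-3.14, 0.0, 1.571]
contact_force: [0.2, -1.1, -2.1]
opening: 0.383
finger_force: 40.2
```

Call:
step_arm(steps=[[0,0,0.01,0,0,0],[0,0,0.02,0,0,0],[0,0,0.02,0,0,0]])

```text
t: 17.15
tool_pos: [507.9, 9.8, 62.1]
orientation: [3.14, 0.001, 1.571]
contact_force: [-2.4, -0.6, 14.3]
opening: 0.382
finger_force: 41.2
```

Call:
step_arm(steps=[[0,0,-0.007,0,0,0],[0,0,-0.007,0,0,0],[0,0,-0.007,0,0,0],[0,0,-0.007,0,0,0],[0,0,-0.007,0,0,0],[0,0,-0.007,0,0,0]], grip=0.25)

```text
t: 17.75
tool_pos: [507.3, 9.7, 61.5]
orientation: [-3.141, -0.0, 1.571]
contact_force: [0.7, -0.4, 0.6]
opening: 0.75
finger_force: 0.0
```

Call:
step_arm(steps=[[0,0,-0.1,0,0,0],[0,0,-0.3,0,0,0],[0,0,-0.6,0,0,0],[0,0,-0.7,0,0,0],[0,0,-0.7,0,0,0]])

```text
t: 18.25
tool_pos: [509.2, 9.9, 169.0]
orientation: [3.136, -0.0, 1.571]
contact_force: [1.2, 0.4, -0.8]
opening: 0.747
finger_force: 0.0
```

```bash
python3 - <<'E'
from h import *
s=env.get_state();print(s["t"],s["tool_pos"],s["opening"],s["orientation"])
env.camera("side")
for n in("jigger","squeezer","ice_mould"): print(n,[(np.round(d["centre"]),d["confidence"]) for d in env.mark_of("side",n)])
o=outline("side","squeezer",64);print(o[0].mean(0))
im=env.camera("side");a=np.vstack([im[160:300,200:420],im[340:420,130:350]])
cv2.imwrite("pics/m6.png",cv2.resize(a,None,fx=2.5,fy=2.5))
E
```

```text
18.25 [509.15304549   9.86156954 169.0405673 ] 0.7469473394275382 [ 3.13630023e+00 -1.39092536e-04  1.57085418e+00]
jigger [(array([508.,  10.,  11.]), 0.69), (array([ 501., -408.,    2.]), 0.47)]
squeezer [(array([496., 414.,   4.]), 0.56)]
ice_mould [(array([619.,  24.,  13.]), 0.75), (array([508.,   6.,   6.]), 0.52)]
[464.153   424.05014]
```

View pics/m6.png

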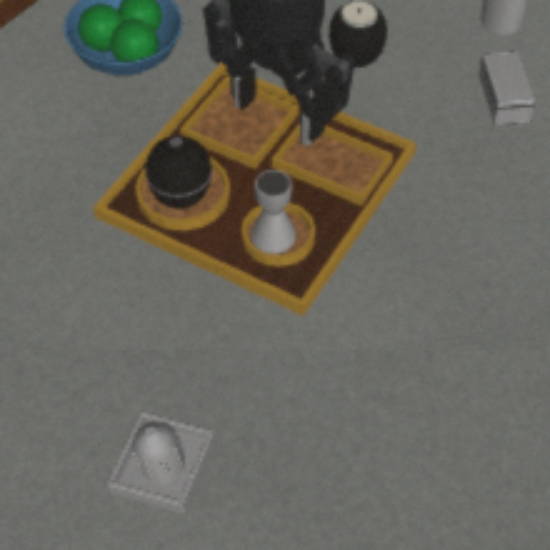

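Both placed things stand upright: mould (180,170) and jigger (273,215). The squeezer dish corners are at (145,412), (212,432), (182,507) and (110,490). Refining its centre from those.

```bash
python3 - <<'E'
from h import *
p=back("side",[(130+a/2.5,200+b/2.5) for a,b in[(145,413),(212,432),(182,507),(110,490)]],17);print(p,p.mean(0))
d=p[1]-p[0];e=p[2]-p[1];print(np.degrees(np.arctan2(d[1],d[0])),np.degrees(np.arctan2(e[1],e[0])))
env.camera("top");print([(np.round(d["centre"]),d["confidence"]) for d in env.mark_of("top","squeezer")])
E
```

```text
[[526.36466068 394.58852307]
 [471.56871178 373.67390654]
 [446.75991372 431.62785672]
 [500.935315   455.70846429]] [486.4071503  413.89968765]
-159.10905457380662 113.17469092446426
[(array([492., 412.,  -0.]), 0.55)]
```

Call:
step_arm(steps=[[0.3,0,0,0,0,0],[0.6,-0.05,0,0,0,0],[0.9,-0.11,0,0,0,0],[1,-0.11,0,0,0,0]], grip=0.33)

```text
t: 19.05
tool_pos: [489.0, 165.7, 166.6]
orientation: [-3.141, -0.003, 1.579]
contact_force: [0.5, 0.4, 0.1]
opening: 0.674
finger_force: 0.0
```

Call:
step_arm(steps=[[0.3,0,0,0,0,0],[0.6,0,0,0,0,0],[0.9,0,0,0,0,0],[1,0,0,0,0,0]])

```text
t: 19.45
tool_pos: [489.6, 315.6, 166.6]
orientation: [-3.141, -0.004, 1.577]
contact_force: [-0.1, 0.4, -0.1]
opening: 0.67
finger_force: 0.0
```

Call:
step_arm(steps=[[0.3,0,0,0,0,0],[0.68,0,0,0,0,0],[0.68,0,0.1,0,0,0],[0.68,0,0.3,0,0,0],[0.68,0,0.443,0,0,0],[0.68,0,0.443,0,0,0],[0.68,0,0.443,0,0,0]])

```text
t: 20.15
tool_pos: [491.0, 410.7, 99.9]
orientation: [-3.141, 0.001, 1.57]
contact_force: [-0.4, 0.2, 0.8]
opening: 0.671
finger_force: 0.0
```

```bash
python3 - <<'E'
from h import *
s=env.get_state();print(s["t"],s["tool_pos"],s["opening"],s["orientation"],s["qpos"])
a=env.camera("side")[300:440,100:320]
cv2.imwrite("pics/m7.png",cv2.resize(a,None,fx=2.5,fy=2.5))
print([(np.round(d["centre"]),d["confidence"]) for d in env.mark_of("side","squeezer")])
# where finger tips should appear around the object
E
```

```text
20.15 [491.00827335 410.73835237  99.89122427] 0.6714223200386371 [-3.14091257e+00  1.15621705e-03  1.57041251e+00] [-0.51833772  0.79533897 -0.37799402  1.64817194  0.38693593  0.7743439
 -1.07366489]
[(array([494., 413.,   2.]), 0.95)]
```

View pics/m7.png

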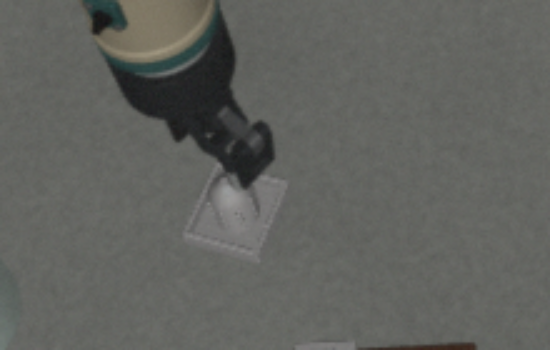

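The fingers stand over the reamer (side crop (235,205)). Descending to grip above the dish rim.

Call:
step_arm(steps=[[0,0.007,0.15,0,0,0],[0.007,0.007,0.3,0,0,0],[0.007,0.007,0.42,0,0,0],[0.007,0.007,0.5,0,0,0],[0.007,0.007,0.527,0,0,0],[0.007,0.007,0.527,0,0,0],[0.007,0.007,0.527,0,0,0]])

```text
t: 20.95
tool_pos: [492.4, 413.3, 22.2]
orientation: [3.14, -0.001, 1.571]
contact_force: [-0.4, 0.1, 0.1]
opening: 0.669
finger_force: 0.0
```

Call:
step_arm(steps=[[0,0,0,0,0,0],[0,0,0,0,0,0],[0,0,0,0,0,0],[0,0,0,0,0,0],[0,0,0,0,0,0],[0,0,0,0,0,0],[0,0,0,0,0,0],[0,0,0,0,0,0],[0,0,0,0,0,0],[0,0,0,0,0,0]], grip=1, grip_force=70)

```text
t: 21.95
tool_pos: [491.9, 413.2, 22.5]
orientation: [3.141, -0.001, 1.571]
contact_force: [-1.4, -1.7, 4.4]
opening: 0.373
finger_force: 69.2
```

Call:
step_arm(steps=[[0,0,-0.15,0,0,0],[0,0,-0.4,0,0,0],[0,0,-0.65,0,0,0],[0,0,-0.8,0,0,0],[-0.15,0,-0.8,0,0,0],[-0.327,0,-0.8,0,0,0]])

```text
t: 22.55
tool_pos: [491.6, 364.7, 142.3]
orientation: [3.14, -0.002, 1.573]
contact_force: [0.4, -0.6, -3.8]
opening: 0.372
finger_force: 70.1
```

Call:
step_arm(steps=[[-0.25,0.1,0,0,0,0],[-0.5,0.22,0,0,0,0],[-0.75,0.34,0,0,0,0],[-1,0.46,0,0,0,0]])

```text
t: 22.95
tool_pos: [561.1, 211.9, 141.2]
orientation: [-3.141, 0.0, 1.572]
contact_force: [1.4, 0.7, -2.7]
opening: 0.373
finger_force: 70.2
```

Call:
step_arm(steps=[[-0.25,0.1,0,0,0,0],[-0.5,0.22,0,0,0,0],[-0.75,0.34,0,0,0,0],[-1,0.46,0,0,0,0]])

```text
t: 23.35
tool_pos: [630.1, 61.9, 141.1]
orientation: [-3.141, 0.0, 1.571]
contact_force: [-0.7, 0.7, -3.8]
opening: 0.375
finger_force: 70.2
```

Call:
step_arm(steps=[[-0.25,0,0,0,0,0.05],[-0.5,0,0,0,0,0.1],[-0.8,0,0,0,0,0.15],[-1,0,0,0,0,0.171],[-1,0,0,0,0,0.171],[-1,0,0.2,0,0,0.171],[-1,0,0.4,0,0,0.171],[-1,0,0.55,0,0,0.171],[-1,0,0.55,0,0,0.171],[-1,0,0.55,0,0,0.171]])

```text
t: 24.35
tool_pos: [630.0, -85.7, 58.8]
orientation: [-3.141, -0.0, 1.303]
contact_force: [0.2, -1.2, -2.2]
opening: 0.372
finger_force: 70.2
```

```bash
python3 - <<'E'
from h import *
s=env.get_state();print(s["t"],s["tool_pos"],s["opening"],s["orientation"])
im=env.camera("side");a=im[140:300,200:420]
cv2.imwrite("pics/m8.png",cv2.resize(a,None,fx=2.5,fy=2.5))
print([(np.round(d["centre"]),d["confidence"]) for d in env.mark_of("side","squeezer")])
E
```

```text
24.35 [629.96519748 -85.65728978  58.8064213 ] 0.3717798310414332 [-3.14105064e+00 -3.20223809e-04  1.30326043e+00]
[(array([630., -88.,  38.]), 0.87)]
```

View pics/m8.png

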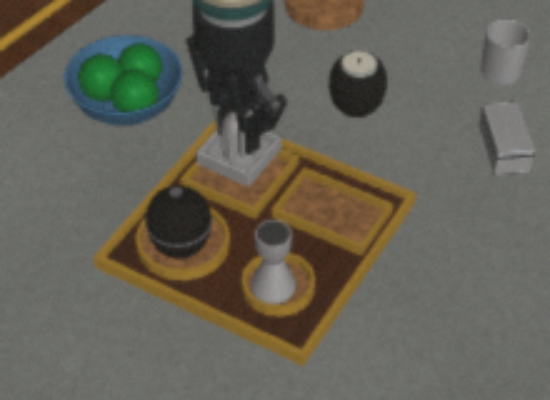

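The dish is level and squared to the square holder (side crop (240,155)), with its underside at about z=38. Lowering it.

Call:
step_arm(steps=[[0,0,0.06,0,0,0],[0,0,0.12,0,0,0],[0,0,0.157,0,0,0],[0,0,0.157,0,0,0],[0,0,0.157,0,0,0]])

```text
t: 24.95
tool_pos: [629.9, -86.2, 34.9]
orientation: [-3.141, 0.0, 1.303]
contact_force: [0.2, 1.2, -2.0]
opening: 0.372
finger_force: 70.3
```

Call:
step_arm(steps=[[0,0,0.01,0,0,0],[0,0,0.02,0,0,0],[0,0,0.02,0,0,0]])

```text
t: 25.25
tool_pos: [630.3, -86.2, 33.5]
orientation: [3.141, 0.0, 1.303]
contact_force: [-2.4, 0.7, 4.9]
opening: 0.373
finger_force: 71.1
```

Call:
step_arm(steps=[[0,0,-0.01,0,0,0],[0,0,-0.01,0,0,0],[0,0,-0.01,0,0,0],[0,0,-0.01,0,0,0],[0,0,-0.01,0,0,0],[0,0,-0.01,0,0,0]], grip=0.33)

```text
t: 25.85
tool_pos: [630.0, -86.2, 33.5]
orientation: [-3.142, -0.0, 1.303]
contact_force: [-0.5, -0.7, 0.7]
opening: 0.673
finger_force: 0.0
```

Call:
step_arm(steps=[[0,0,-0.1,0,0,0],[0,0,-0.3,0,0,0],[0,0,-0.6,0,0,0],[0,0,-0.8,0,0,0],[0,0,-0.8,0,0,0]])

```text
t: 26.35
tool_pos: [633.6, -86.1, 159.8]
orientation: [3.131, -0.002, 1.302]
contact_force: [0.6, -0.9, 1.2]
opening: 0.672
finger_force: 0.0
```

Call:
step_arm(steps=[[-0.25,-0.13,0,0,0,0],[-0.5,-0.26,0,0,0,0],[-0.75,-0.4,0,0,0,0],[-0.852,-0.452,0,0,0,0],[-0.852,-0.452,0,0,0,0]])

```text
t: 26.85
tool_pos: [527.9, -194.9, 153.5]
orientation: [-3.139, 0.002, 1.297]
contact_force: [-0.4, 0.6, 0.0]
opening: 0.671
finger_force: 0.0
```

Call:
step_arm(steps=[[-0.25,-0.13,0,0,0,-0.09],[-0.5,-0.26,0,0,0,-0.18],[-0.75,-0.4,0,0,0,-0.27],[-0.852,-0.452,0,0,0,-0.36],[-0.852,-0.452,0,0,0,-0.45],[-0.852,-0.452,0,0,0,-0.54],[-0.852,-0.452,0,0,0,-0.664],[-0.852,-0.452,0,0,0,-0.664],[-0.852,-0.452,0,0,0,-0.664]])

```text
t: 27.75
tool_pos: [432.7, -295.8, 153.7]
orientation: [3.14, 0.0, 2.347]
contact_force: [0.6, 0.9, 1.4]
opening: 0.668
finger_force: 0.0
```

```bash
python3 - <<'E'
from h import *
s=env.get_state();print(s["t"],s["tool_pos"],s["opening"],s["orientation"],s["qpos"])
im=env.camera("side");a=np.hstack([im[140:300,220:380],im[120:280,320:480]])
cv2.imwrite("pics/m9.png",cv2.resize(a,None,fx=2.4,fy=2.4))
for n in("squeezer","pick_tin"):print(n,[(np.round(d["centre"]),d["confidence"]) for d in env.mark_of("side",n)])
E
```

```text
27.75 [ 432.74114059 -295.76872564  153.71968391] 0.6683359494362403 [3.13998989e+00 1.41696365e-04 2.34705124e+00] [ 1.01353791  0.65014248 -0.71479022  1.93328505  0.59682585  0.78044405
  0.73572842]
squeezer [(array([634., -86.,  13.]), 0.71)]
pick_tin [(array([ 428., -301.,   -1.]), 0.61)]
```

View pics/m9.png

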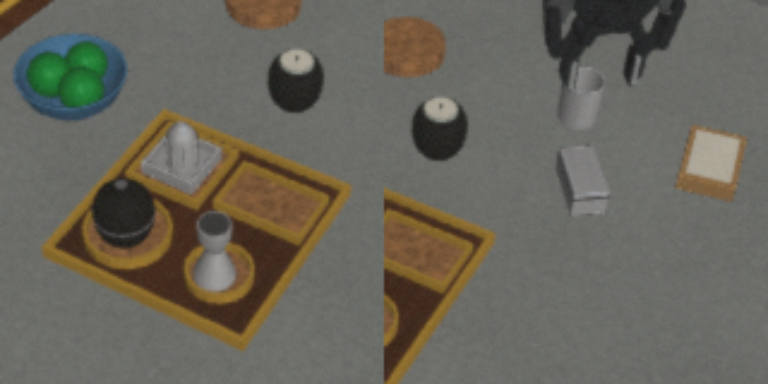

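The squeezer stands flat in the square holder (left crop (182,155)). The gripper is above the tin (right crop (583,180)) and turned to its short side. Descending.

Call:
step_arm(steps=[[0,-0.014,0.2,0,0,0],[0,-0.014,0.45,0,0,0],[0,-0.014,0.7,0,0,0],[0,-0.014,0.85,0,0,0],[0,-0.014,0.937,0,0,0],[0,-0.014,0.937,0,0,0],[0,-0.014,0.937,0,0,0]], grip=0.25)

```text
t: 28.6
tool_pos: [430.9, -298.2, 13.8]
orientation: [3.141, 0.001, 2.346]
contact_force: [0.5, 0.2, -0.3]
opening: 0.754
finger_force: 0.0
```

Call:
step_arm(steps=[[0,0,0,0,0,0],[0,0,0,0,0,0],[0,0,0,0,0,0],[0,0,0,0,0,0],[0,0,0,0,0,0],[0,0,0,0,0,0],[0,0,0,0,0,0],[0,0,0,0,0,0],[0,0,0,0,0,0],[0,0,0,0,0,0]], grip=1, grip_force=60)

```text
t: 29.6
tool_pos: [430.9, -298.8, 14.6]
orientation: [3.141, 0.003, 2.345]
contact_force: [-0.2, 1.4, 6.7]
opening: 0.453
finger_force: 61.3
```

Call:
step_arm(steps=[[0,0,-0.15,0,0,0],[0,0,-0.4,0,0,0],[0,0,-0.667,0,0,0],[0.1,0.25,-0.667,0,0,0],[0.2,0.5,-0.667,0,0,0],[0.264,0.676,-0.667,0,0,0],[0.264,0.676,-0.667,0,0,0]])

```text
t: 30.3
tool_pos: [477.5, -194.2, 114.6]
orientation: [3.137, 0.002, 2.353]
contact_force: [-0.6, -0.3, -1.4]
opening: 0.454
finger_force: 60.8
```

Call:
step_arm(steps=[[0.1,0.25,0,0,0,-0.08],[0.2,0.5,0,0,0,-0.16],[0.264,0.676,0,0,0,-0.24],[0.264,0.676,0,0,0,-0.32],[0.264,0.676,0,0,0,-0.4],[0.264,0.676,0,0,0,-0.48],[0.264,0.676,0,0,0,-0.583],[0.264,0.676,0,0,0,-0.583],[0.264,0.676,0.2,0,0,-0.583],[0.264,0.676,0.433,0,0,-0.583],[0.264,0.676,0.433,0,0,-0.583],[0.264,0.676,0.433,0,0,-0.583]])

```text
t: 31.5
tool_pos: [519.4, -99.9, 48.6]
orientation: [3.142, -0.001, -3.023]
contact_force: [-0.2, 0.0, -0.5]
opening: 0.453
finger_force: 60.9
```

```bash
python3 - <<'E'
from h import *
s=env.get_state();print(s["t"],s["tool_pos"],s["opening"],s["orientation"],s["qpos"])
im=env.camera("side");a=im[140:300,220:420]
cv2.imwrite("pics/m10.png",cv2.resize(a,None,fx=3,fy=3))
for n in("pick_tin",):print(n,[(np.round(d["centre"]),d["confidence"]) for d in env.mark_of("side",n)])
E
```

```text
31.5 [519.35319234 -99.87517978  48.55247619] 0.45273438606063665 [ 3.14152400e+00 -6.79215470e-04 -3.02348801e+00] [ 0.6215826   0.86910253 -0.77208974  1.98030352  0.95772532  0.70957714
  0.92581248]
pick_tin [(array([ 513., -104.,   37.]), 0.62)]
```

View pics/m10.png

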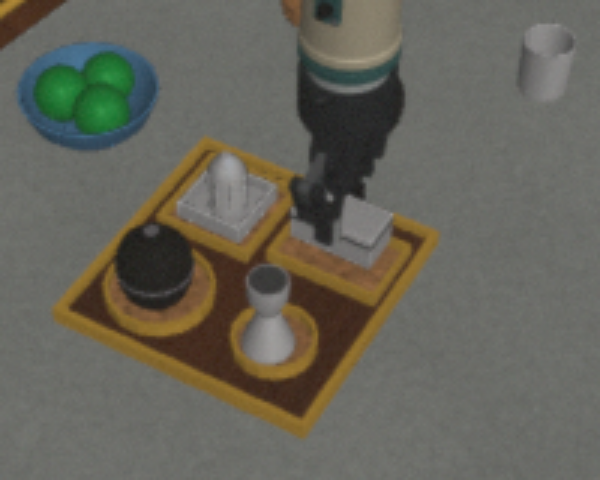

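The tin is level and lined up with the oblong holder (crop front face (292–368, 240)), with its underside at about z=34–37. Lowering it.

Call:
step_arm(steps=[[-0.013,0.007,0.05,0,0,0],[-0.013,0.007,0.1,0,0,0],[-0.013,0.007,0.14,0,0,0],[-0.013,0.007,0.14,0,0,0],[-0.013,0.007,0.14,0,0,0]])

```text
t: 32.1
tool_pos: [521.2, -98.4, 27.0]
orientation: [3.141, -0.0, -3.022]
contact_force: [-0.3, 0.8, -2.0]
opening: 0.448
finger_force: 60.9
```

Call:
step_arm(steps=[[0,0,0.01,0,0,0],[0,0,0.02,0,0,0],[0,0,0.02,0,0,0]])

```text
t: 32.4
tool_pos: [521.6, -98.4, 25.6]
orientation: [-3.14, 0.001, -3.022]
contact_force: [-3.1, -1.5, 11.0]
opening: 0.454
finger_force: 62.4
```

Call:
step_arm(steps=[[0,0,-0.005,0,0,0],[0,0,-0.005,0,0,0],[0,0,-0.005,0,0,0],[0,0,-0.005,0,0,0],[0,0,-0.005,0,0,0],[0,0,-0.005,0,0,0]], grip=0.3)

```text
t: 33.0
tool_pos: [521.3, -98.5, 24.8]
orientation: [3.142, -0.0, -3.022]
contact_force: [-0.1, -0.4, -0.3]
opening: 0.697
finger_force: 0.0
```

Call:
step_arm(steps=[[0,0,-0.1,0,0,0],[0,0,-0.3,0,0,0],[0,0,-0.6,0,0,0],[0,0,-1,0,0,0],[0,0,-1,0,0,0]])

```text
t: 33.5
tool_pos: [524.3, -97.6, 179.8]
orientation: [-3.14, 0.008, -3.022]
contact_force: [0.3, 0.1, 0.9]
opening: 0.699
finger_force: 0.0
```

Call:
step_arm(steps=[[0,-0.25,0,0,0,0],[0,-0.5,0,0,0,0],[0,-1,0,0,0,0],[0,-1,0,0,0,0],[0,-1,0,0,0,0],[0,-1,0,0,0,0]])

```text
t: 34.1
tool_pos: [538.7, -247.3, 174.1]
orientation: [3.14, -0.001, -3.023]
contact_force: [-0.3, 0.1, -0.1]
opening: 0.701
finger_force: 0.0
```

```bash
python3 - <<'E'
from h import *
s=env.get_state();print(s["t"],s["contact_force"])
im=env.camera("side");t=env.camera("top")
cv2.imwrite("pics/m11.png",cv2.resize(np.hstack([im[120:300,200:420],t[150:330,270:490]]),None,fx=1.8,fy=1.8))
for n in"ice_mould jigger squeezer pick_tin ball_candle shot_cup".split():print(n,[(np.round(d["centre"]),d["confidence"]) for c in("side","top") for d in env.mark_of(c,n)[:1]])
E
```

```text
34.1 [-0.25744855  0.07486764 -0.08526661]
ice_mould [(array([618.,  21.,  13.]), 0.88), (array([615.,  22.,  10.]), 0.6)]
jigger [(array([509.,  13.,  12.]), 0.86), (array([507.,  10.,  13.]), 0.67)]
squeezer [(array([632., -89.,  12.]), 0.85), (array([626., -87.,  12.]), 0.95)]
pick_tin [(array([519., -98.,  13.]), 0.73), (array([521., -97.,  10.]), 0.83)]
ball_candle [(array([ 597., -260.,   -1.]), 0.59), (array([ 600., -257.,    1.]), 0.57)]
shot_cup [(array([ 500., -407.,    4.]), 0.65), (array([ 496., -408.,    2.]), 0.59)]
```

View pics/m11.png

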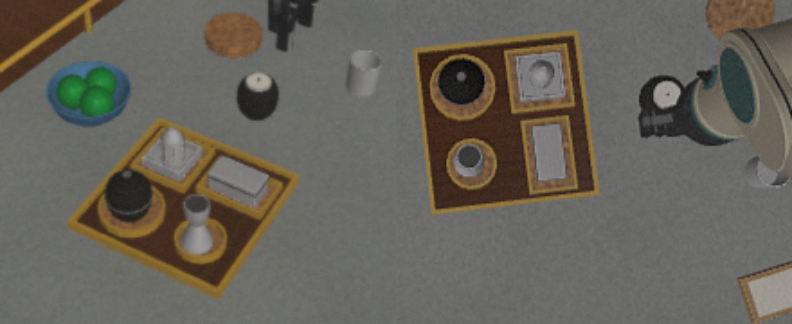

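All four things sit inside their holders (top view: mould (462,83), jigger (468,158), squeezer (542,77), tin (549,152)), each with its underside at about z=11. The candle and cup are where they were, and nothing touches the gripper. Handing in.

```bash
python3 -c "
from station import env
print(env.close_job())"
```

```text
the job is handed in; nothing more can be done
None
```

The caddy is packed and handed in at about 34 s: mould, jigger, squeezer and tin, placed in that order, each sit upright on their holder's floor, and the candle and shot cup were left where they stood.

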